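# Hang a column carrier on a spring hanger and prove it with a tug

## Robot

A 6-joint arm with a two-finger parallel gripper is mounted at the origin on the work surface. World frame = base frame: x ahead of the robot, y to its left, z up, the work surface at z = 0. Lengths are in m, angles in rad, forces in N, time in s.
With the tool pointing down it reaches from about 0.35 to 0.925 m from the base axis. Payload 6.4 kg.
Tool frame: the origin (TCP) lies on the mounting face of the last link; the fingertips stand 199 mm ahead of it and the grasp point (between the pads) lies 180 mm ahead of it; z points along the fingers, y is the direction in which the jaws open and shut (so a half turn about z gives the same grasp; the last joint's range is limited). The gripper opens to 94 mm and grips with 3 to 60 N. Pads are 16 mm wide; open, the fingers measure 119 mm over their backs; the gripper's body (75 mm by 177 mm) begins 78 mm behind the grasp point.
Start: joints at [1.176, 0.245, 1.558, -0, 1.339, -0.174], TCP at [0.142, 0.634, 0.405] pointing down, gripper open.
Joint ranges: [-3.13, 3.13], [-1.02, 2.26], [0.13, 2.54], [-0.95, 4.09], [0.21, 2.88], [-2.74, 2.74]. Speed limits (rad/s): [2.57, 2.57, 3.14, 3.14, 3.14, 3.14].

## Interface

Orientations are given as a unit quaternion [w, x, y, z].
In Python, from workcell import robot gives the robot as it stands.
- The arm moves only by the tool drive_tool, never from a script. Its argument "increments" is a list of rows, each a list of 3 entries, a list of its own where there are three numbers: the turn, a rotation vector about the tool's x, y, z in degrees, then the shift along the tool's x, y, z in cm, then the closure in counts, from 0 (fully open) to 255 (shut). In form: [[[wx, wy, wz], [dx, dy, dz], claw], ...]. A call has exactly 10 rows; each row is the pose to reach, as a shift and turn from the pose commanded when the call began, along the tool's axes at that moment; what a row does not reach only later rows make up. A row lasts 1/12 s, in which the tool goes at most 41.7 mm and 7.16 degrees, less where a joint would pass 70% of its speed; a pose out of reach is approached as far as the arm can. A call with a gripper value outside its range is refused whole. The fingers move at their own pace and stop on an object; "force" is the grip in N (left out, the last holds). Time passes only in rows, so rows that repeat a pose let the fingers close, or fill a call up. It gives the time, the measured TCP pose, the force and the opening at its end, in the units of the state.
- robot.read_state(): the state, without advancing time (a new reading comes with each control period).
- robot.grab_frame(name): name is "scene" or "top" or "wrist"; returns the picture (480x640x3 uint8, red, green, blue); there is no depth.
- robot.camera_model(name): a dict with "intrinsics" (3x3 intrinsics, pixels), "R" (3x3) and "t" (3): a world point X has camera coordinates R X + t. Camera axes: x right, y down, z forward; pixel columns grow to the right and rows downward; lengths in m; the calibration is good to about 2 mm. The wrist camera is an equidistant fisheye: a pixel r from the principal point sees the ray r / f radians off the axis. A picture is of the moment at which its call begins: read the wrist's pose just before it. camera_model takes no time and is no camera call; for the wrist camera it gives the pose at the moment of the call.
- robot.hand_in(): hands the job in, once; it reports no verdict.
The state is a dict: "time_s": time; "joints": joint angles; "joint_vel": joint speeds; "effort": joint torques, N m; "ee_pos": TCP position; "tcp_rot": TCP orientation; "contact_force": force on the tool from outside, world axes, zero at the start; "moment": the same for the moment, N m; "grip_width": finger opening in m.
Only numpy, scipy, OpenCV 4.12 (cv2) and the standard library are available. Lean on these libraries where they do the work, as an engineer would, in place of code of your own. Each camera call takes 0.05 s, during which the arm holds its last target.

## Task

Pick up the taller of the two column carriers by its T-handle and hang it by its rear crossbar in both hooks of the spring hanger. Keep hold and pull it gently down until the hanger's pointers stand in the dark band of the scales for a moment, not down to the bottom stop; then let it rise to where its own weight holds it before you let go, and leave it hanging. Leave the other things on the bench where they are.

Things in the scene. Friction and masses are not known exactly. Their poses are not given: they have to be found in the camera images.
- carrier: The taller column carrier, 0.4 kg, 190 mm tall: grey foot plate (88 x 84 mm), upright white column with black ends, aluminium spine at its back, grey top plate (top face 137 mm up), aluminium T-handle above. Loose. Origin: underside of the foot, straight below the handle; z up, +x towards the spine and crossbar (its back), y along handle and crossbar. The mass lies nearly under the handle.
- carrier_grip (a point): Centre of the T-handle's grip bar of the taller carrier, 177 mm above the foot's underside: an aluminium bar 16 mm thick in the carrier's x, 70 mm long in y, 26 mm tall. It stands clear, 27 mm above the top plate on a neck 18 mm wide.
- carrier_bar (a point): Middle of the taller carrier's crossbar: steel rod 10 mm thick, 120 mm long in the carrier's y, 68 mm behind the grip (carrier x) and 42 mm below it, 135 mm above the foot's underside. Two lugs hold it within 18 mm of its middle, the rest is free. Two rubber bumpers 100 mm lower reach 11 mm farther back than the bar's centre and lean on the carriage once it hangs.
- short_carrier: The shorter column carrier, of the same make but 124 mm tall; not to be used. Origin under its handle, at the foot's underside, x towards its crossbar.
- hanger: Spring hanger, fixed to the bench: white base (170 x 160 mm), aluminium post 245 mm tall, two upright white scale strips, and in front a steel carriage with two upturned hooks, sliding down against a spring. Origin on the bench, 5 mm behind (x) the hook seat. Its -x is the front, where the carrier hangs; a hung carrier's x points along the hanger's x.
- hook_seat (a point): Midway between the hooks (80 mm apart in y, each 10 mm wide), where the crossbar's centre rests: 225 mm up when unloaded; moves with the carriage. Axes as the hanger's. The trough is 24 mm wide in x, open above; its front lips rise 23 mm above this point and flare forward. An upright carrier has room from 7 mm in front (lips) to 1 mm behind (bumpers touch): aim about 3 mm in front.
- carriage (a joint): How far the carriage has been pulled down, in m: 0 unloaded (up), bottom stop at 0.06. Spring 300 N/m, light damping, no catch. The carrier's own weight brings it to about 0.010 to 0.017. The dark band of the scales spans 0.030 to 0.047, so mid-band is 0.038 (about 11.5 N in all).
- stirrer: Magnetic stirrer, white box 150 x 140 mm, 61 mm tall, fixed. Origin at its underside's centre.
- beaker: Glass beaker, 68 mm across, 90 mm tall, standing on the stirrer. Origin under its base.
- media_bottle: Clear capped bottle, 76 mm across, 165 mm tall. Origin under its base.
- jar: Amber jar, 44 mm across, 60 mm tall, between the two carriers. Origin under its base.
- wash_bottle: White bottle, 60 mm across, 140 mm tall. Origin under its base.
- wrench: Steel wrench, 150 mm long, lying flat. Origin at its underside.
- tube_rack: Grey rack with capped tubes, 70 x 170 mm, 100 mm tall. Origin under its centre.
Mind the look-alikes: they are no part of the job. What is shaped like the carrier but purple or red is not meant.

How it is judged:
By the outcome, as a careful person would: the job done as asked, in the order asked, and still so for the second after the job is handed in, with the robot touching nothing.
It also fails if it takes over 51 s, if anything falls off the work surface, if the arm or the gripper's body presses on something with over 40 N, if the wrist force passes 120 N, or if a joint passes its speed limit or range.

## Working session

There is one attempt and no reset: what is moved stays moved. The work goes in short steps, Python scripts to look and compute and a tool call to move; the robot and the scene stay as the last step left them, time stands still between calls to the robot, and variables do not carry over. Pictures are saved under pics/ and viewed, and the job is handed in when it is done.

Besides the shell and the picture viewer there is one more tool, called after "Request:" as name(argument=value, ...), one argument or row to a line, values as JSON. drive_tool: Moves the arm, as the interface text tells. Its arguments: {"type":"object","properties":{"increments":{"type":"array"},"force":{"type":"number"}},"required":["increments"]}

```bash
mkdir -p pics; ls; cat > h.py <<'E'
import numpy as np, cv2
from workcell import robot
from scipy.spatial.transform import Rotation as Rn
def snap(n,f):
    im=robot.grab_frame(n); cv2.imwrite('pics/'+f,im[:,:,::-1]); return im
E
python3 - <<'E'
from h import *
np.set_printoptions(precision=4,suppress=True)
print(robot.read_state())
for n in ("scene","top","wrist"):
    print(n,robot.camera_model(n)); snap(n,n+'0.png')
E
```

```text
pics
{'time_s': 0.0, 'joints': array([ 1.1759,  0.2458,  1.559 , -0.    ,  1.3387, -0.1741]), 'joint_vel': array([-0.0004,  0.0006, -0.0003,  0.0011, -0.002 ,  0.0006]), 'effort': array([ -0.0004, -41.5838, -31.4598,   0.0684,   0.0333,  -0.0001]), 'ee_pos': array([0.1423, 0.634 , 0.4036]), 'tcp_rot': array([-0.0002,  0.1102,  0.9939, -0.0009]), 'contact_force': array([0.5461, 0.2291, 0.4146]), 'moment': array([ 0.0052, -0.0124,  0.0521]), 'grip_width': 0.09383797350611306}
scene {'intrinsics': array([[554.3226,   0.    , 314.5381],
       [  0.    , 554.3226, 243.8049],
       [  0.    ,   0.    ,   1.    ]]), 'R': array([[-0.7375,  0.6753, -0.0057],
       [ 0.5762,  0.6249, -0.5267],
       [-0.3522, -0.3917, -0.85  ]]), 't': array([ 0.2923, -0.1608,  1.4777])}
top {'intrinsics': array([[611.2484,   0.    , 320.6249],
       [  0.    , 611.2484, 236.6377],
       [  0.    ,   0.    ,   1.    ]]), 'R': array([[ 0.0031, -1.    ,  0.0024],
       [-0.9925, -0.0033, -0.1226],
       [ 0.1226, -0.002 , -0.9925]]), 't': array([-0.0007,  0.4382,  1.79  ])}
wrist {'intrinsics': array([[371.6483,   0.    , 318.8247],
       [  0.    , 371.6483, 236.2765],
       [  0.    ,   0.    ,   1.    ]]), 'R': array([[ 0.2191,  0.9757,  0.0003],
       [ 0.9421, -0.2116,  0.26  ],
       [ 0.2538, -0.0567, -0.9656]]), 't': array([-0.6498, -0.0266,  0.3907])}
```

View pics/scene0.png

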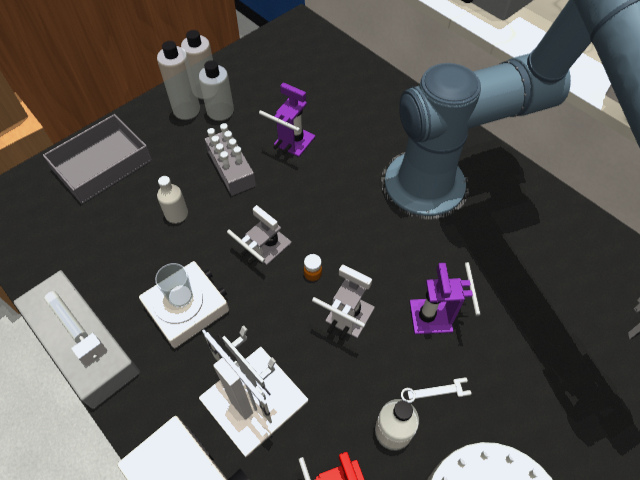

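View pics/top0.png

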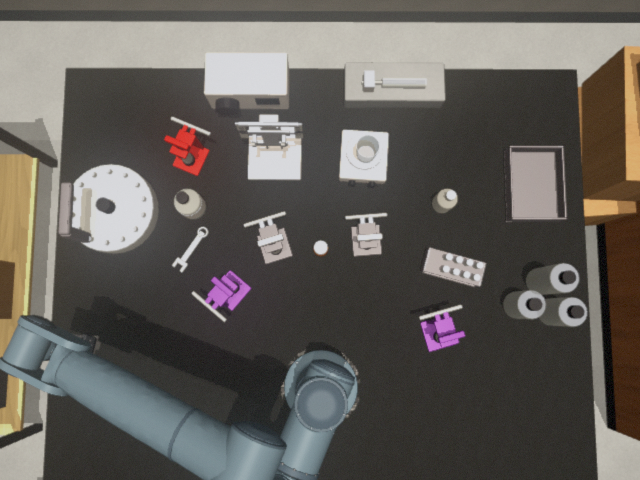

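View pics/wrist0.png

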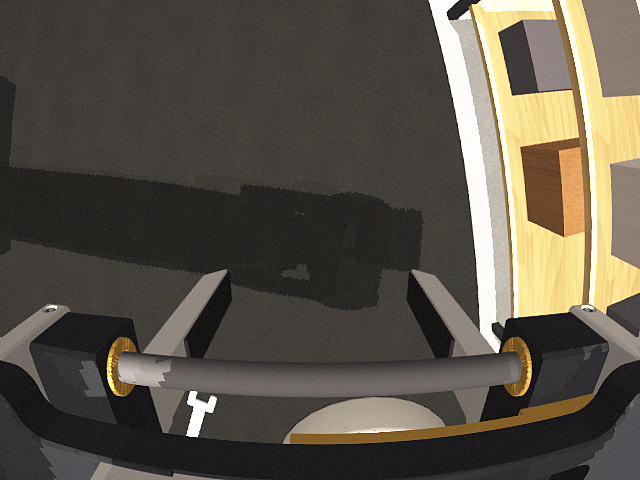

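Top view: candidate grey carriers at (270,240) and (367,235), hanger at (275,140). I'll enlarge both views.

```bash
python3 - <<'E'
import cv2
t=cv2.imread('pics/top0.png'); s=cv2.imread('pics/scene0.png')
def c(im,x,y,w,h,k,f): cv2.imwrite('pics/'+f,cv2.resize(im[y:y+h,x:x+w],None,fx=k,fy=k,interpolation=cv2.INTER_CUBIC))
c(t,230,195,160,75,5,'tc.png'); c(t,230,105,90,85,7,'th.png')
c(s,220,190,160,150,4,'sc.png'); c(s,190,315,130,130,4.6,'sh.png')
E
```

```text
(no output)
```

View pics/tc.png

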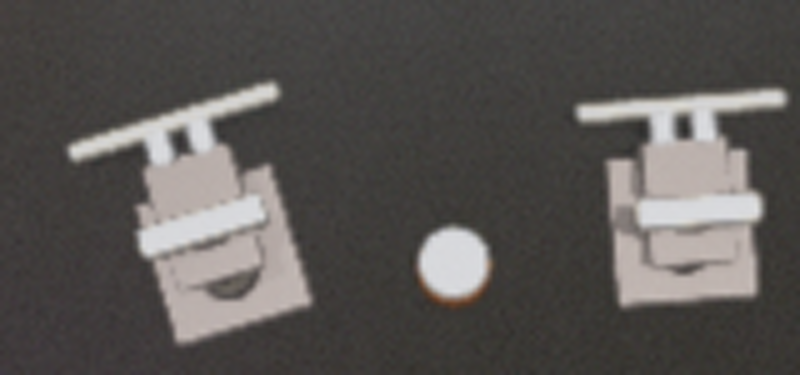

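View pics/th.png

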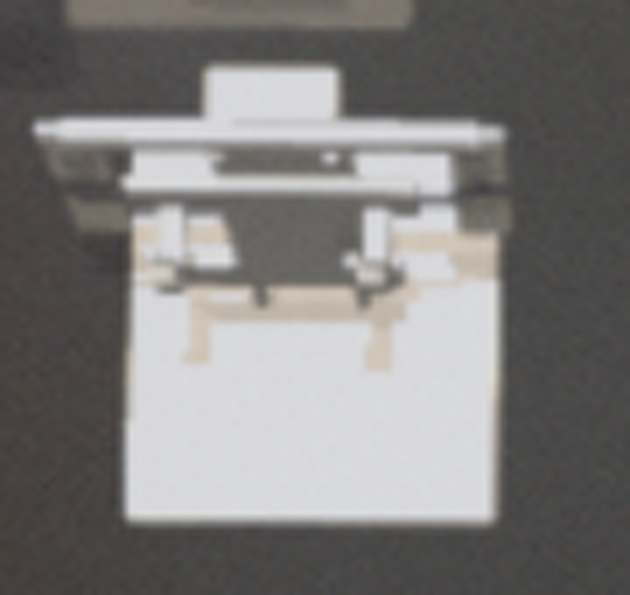

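View pics/sc.png

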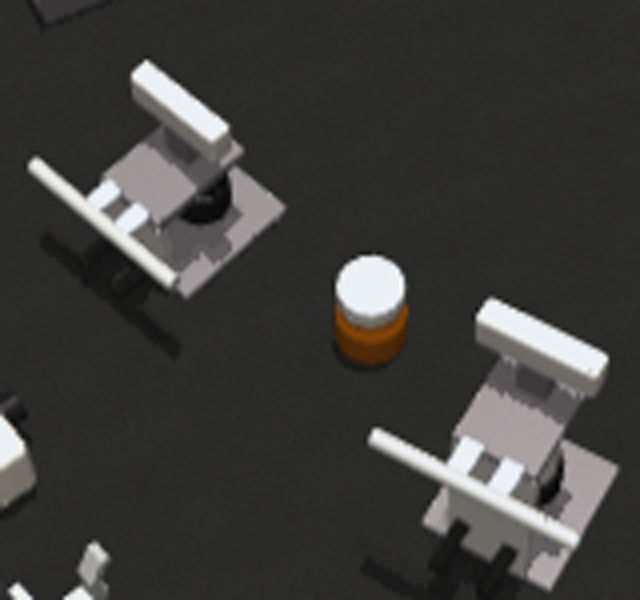

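View pics/sh.png

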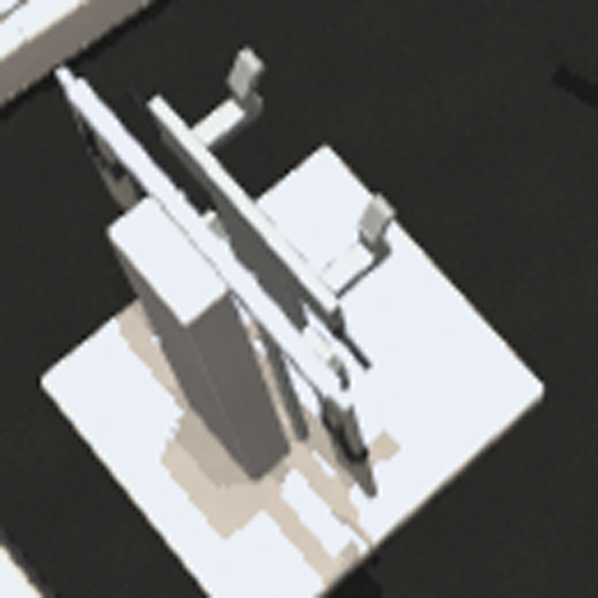

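```bash
cat >> h.py <<'E'
from scipy.optimize import least_squares
C={n:robot.camera_model(n) for n in("scene","top")}
def proj(c,X,fish=False):
    p=c['R']@np.asarray(X)+c['t'];K=c['intrinsics']
    if fish:
        r=np.hypot(p[0],p[1]);th=np.arctan2(r,p[2]);s=th/max(r,1e-9)
        return np.array([K[0,0]*s*p[0]+K[0,2],K[1,1]*s*p[1]+K[1,2]])
    return np.array([K[0,0]*p[0]/p[2]+K[0,2],K[1,1]*p[1]/p[2]+K[1,2]])
def tri(obs,x0=(.5,.1,.1)):
    # obs: list of (cam, uv, fish)
    r=least_squares(lambda X:np.concatenate([proj(c,X,f)-np.array(u) for c,u,f in obs]),x0)
    return r.x,np.abs(r.fun).max()
def up(k,x,y,p): return ((p[0]+.5)/k-.5+x,(p[1]+.5)/k-.5+y)
E
python3 - <<'E'
from h import *
np.set_printoptions(precision=4,suppress=True)
T=lambda p:up(5,230,195,p); S=lambda p:up(4,220,190,p)
TH=lambda p:up(7,230,105,p); SH=lambda p:up(4.6,190,315,p)
def P(n,a,b,f=T,g=S): print(n,*tri([(C['top'],f(a),0),(C['scene'],g(b),0)]))
P('Lhandle top',(204,225),(543,336))
P('Lbar +y',(72,153),(573,540)); P('Lbar -y',(276,91),(376,438))
P('Rhandle top',(700,207),(185,95))
P('Rbar +y',(579,112),(175,282)); P('Rbar -y',(784,97),(34,163))
P('jar',(454,262),(371,285))
P('hook+y tip',(171,266),(378,203),TH,SH);P('hook-y tip',(370,266),(248,57),TH,SH)
P('strip +y front',(125,184),(338,308),TH,SH);P('strip -y',(416,190),(155,100),TH,SH)
P('base corner',(127,520),(543,390),TH,SH);P('base corner',(495,520),(325,148),TH,SH)
E
```

```text
Lhandle top [0.4091 0.1371 0.1907] 0.16164799352145565
Lbar +y [0.4572 0.2133 0.139 ] 0.636915922847038
Lbar -y [0.4915 0.102  0.1357] 0.11744658912999739
Rhandle top [ 0.4254 -0.1343  0.1332] 0.7463287951883331
Rbar +y [ 0.4898 -0.0708  0.0755] 0.046556539654488915
Rbar -y [ 0.4991 -0.1901  0.0755] 0.021228707014444126
jar [0.4035 0.0012 0.0626] 0.04963844958780328
hook+y tip [0.6601 0.1796 0.2518] 0.3910860449202289
hook-y tip [0.6598 0.1029 0.2575] 0.000899908621022405
strip +y front [0.6954 0.198  0.2427] 0.1330858891254536
strip -y [0.6947 0.0861 0.2418] 0.18838198625800828
base corner [0.6171 0.221  0.0114] 0.4370136309060513
base corner [0.6166 0.0629 0.0112] 0.011975621749400034
```

The tall carrier is the left one in the top view (handle top at z 0.190, against 0.133 for the other). Next I'll plan wrist views of the hanger and the carrier.

```bash
cat >> h.py <<'E'
def tcp():
    s=robot.read_state(); q=s['tcp_rot']; return s,Rn.from_quat([q[1],q[2],q[3],q[0]]),s['ee_pos']
def goal(pos,yaw):
    # increments from current measured pose to tool pointing down, tool y at azimuth yaw deg
    s,R,p=tcp(); y=np.array([np.cos(np.radians(yaw)),np.sin(np.radians(yaw)),0]);z=np.array([0,0,-1.]);x=np.cross(y,z)
    G=Rn.from_matrix(np.c_[x,y,z])
    print('turn',(R.inv()*G).as_rotvec(degrees=True).round(2),'shift cm',(R.inv().apply(np.array(pos)-p)*100).round(2), 't',s['time_s'])
E
python3 - <<'E'
from h import *
np.set_printoptions(precision=4,suppress=True)
s,R,p=tcp(); c=robot.camera_model('wrist')
print('cam offset tool',R.inv().apply(-c['R'].T@c['t']-p), 'cam axes in tool',R.inv().apply(c['R']))
goal((.142,.634,.48),77.3)
goal((.50,.02,.52),0)
goal((.36,.02,.48),17)
E
```

```text
cam offset tool [ 0.0758 -0.      0.0194] cam axes in tool [[-0.      1.     -0.0019]
 [-0.9655 -0.0005 -0.2603]
 [-0.2603  0.0019  0.9655]]
turn [-0.08 -0.01  0.05] shift cm [ 0.03 -0.02 -7.62] t 0.15
turn [-0.08  0.04 77.35] shift cm [-48.35 -52.1  -11.56] t 0.15
turn [-0.08  0.03 60.35] shift cm [-34.69 -55.16  -7.55] t 0.15
```

Request:
drive_tool(
  increments=[
    [[0,0,7],[0,0,-4],0],
    [[0,0,14],[0,0,-8],0],
    [[0,0,21],[-3,-3,-10],0],
    [[0,0,28],[-6,-6,-10],0],
    [[0,0,35],[-9,-9,-10],0],
    [[0,0,42],[-12,-12,-10],0],
    [[0,0,49],[-15,-15,-10],0],
    [[0,0,56],[-18,-18,-10],0],
    [[0,0,63],[-21,-21,-10],0],
    [[0,0,70],[-24,-24,-10],0],
  ],
  force=30,
)

```text
time_s: 0.98
ee_pos: [0.3189, 0.3542, 0.5045]
tcp_rot: [0.0, 0.662, 0.749, 0.0]
contact_force: [0.4, 0.2, -0.2]
grip_width: 0.0939
```

```bash
python3 -c "
from h import *
goal((.60,.02,.50),0)"
```

```text
turn [0.   0.   7.03] shift cm [-36.61  23.8    0.45] t 0.9833
```

Request:
drive_tool(
  increments=[
    [[0,0,3],[-3,2,0],0],
    [[0,0,7],[-6.5,4.2,0],0],
    [[0,0,7],[-10,6.5,0],0],
    [[0,0,7],[-13.5,8.8,0],0],
    [[0,0,7],[-17,11,0.2],0],
    [[0,0,7],[-20.5,13.3,0.4],0],
    [[0,0,7],[-24,15.6,0.4],0],
    [[0,0,7],[-27.5,18,0.4],0],
    [[0,0,7],[-31,20,0.4],0],
    [[0,0,7],[-34,22,0.4],0],
  ],
)

```text
time_s: 1.82
ee_pos: [0.5813, 0.0445, 0.5002]
tcp_rot: [-0.0, 0.705, 0.709, -0.0]
contact_force: [-0.4, 0.6, 0.2]
grip_width: 0.0942
```

Request:
drive_tool(
  increments=[
    [[0,0,0],[-2,1.2,0],0],
    [[0,0,0],[-2,1.2,0],0],
    [[0,0,0],[-2,1.2,0],0],
    [[0,0,0],[-2,1.2,0],0],
    [[0,0,0],[-2,1.2,0],0],
    [[0,0,0],[-2,1.2,0],0],
    [[0,0,0],[-2,1.2,0],0],
    [[0,0,0],[-2,1.2,0],0],
    [[0,0,0],[-2,1.2,0],0],
    [[0,0,0],[-2,1.2,0],0],
  ],
)

```text
time_s: 2.65
ee_pos: [0.5923, 0.0273, 0.5008]
tcp_rot: [0.0, 0.705, 0.709, 0.0]
contact_force: [-0.0, -0.1, 0.3]
grip_width: 0.094
```

```bash
cat >> h.py <<'E'
import pickle
def wsnap(f):
    c=robot.camera_model('wrist'); im=snap('wrist',f+'.png'); pickle.dump(c,open(f'pics/{f}.pkl','wb'))
def W(f): return pickle.load(open(f'pics/{f}.pkl','rb'))
def crop(f,x,y,w,h,k,o):
    im=cv2.imread(f'pics/{f}.png');cv2.imwrite(f'pics/{o}.png',cv2.resize(im[y:y+h,x:x+w],None,fx=k,fy=k,interpolation=cv2.INTER_CUBIC))
E
python3 -c "
from h import *
wsnap('w1'); print(robot.read_state()['ee_pos'],robot.read_state()['joints'])
c=W('w1')
for X in [(.66,.18,.25),(.66,.103,.25)]: print(proj(c,X,1))
goal((.70,.02,.5),0)"
```

```text
[0.59228712 0.02720676 0.50071265] [-1.45166923e-01  4.85864781e-02  1.60187729e+00 -7.11722941e-06
  1.49105990e+00 -1.51484509e-01]
[426.8423122   25.98024578]
[426.5777772  142.41785106]
turn [0.   0.   0.36] shift cm [-0.79 10.77  0.07] t 2.7
```

View pics/w1.png

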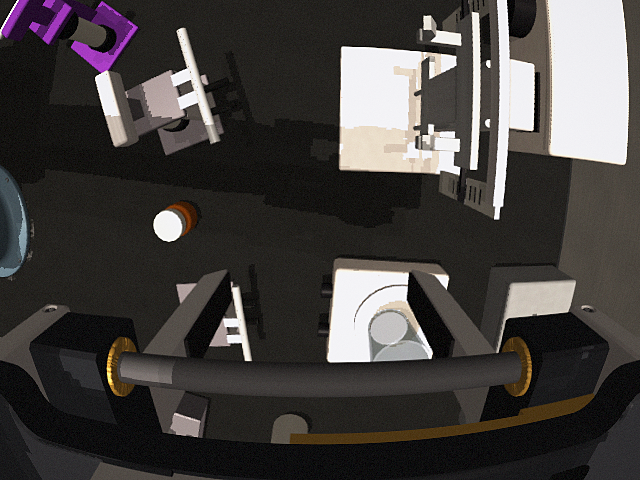

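w1 shows the hanger at upper right, with hooks near (430,30) and (430,142), and the tall carrier at upper left with its bar from (183,32) to (213,140). I'll take a second viewpoint farther in x.

Request:
drive_tool(
  increments=[
    [[0,0,0.4],[-1,3,0],0],
    [[0,0,0.4],[-1.5,6,0],0],
    [[0,0,0.4],[-2,9,0],0],
    [[0,0,0.4],[-2,11,0],0],
    [[0,0,0.4],[-2,11,0],0],
    [[0,0,0.4],[-2,11,0],0],
    [[0,0,0.4],[-2,11,0],0],
    [[0,0,0.4],[-2,11,0],0],
    [[0,0,0.4],[-2,11,0],0],
    [[0,0,0.4],[-2,11,0],0],
  ],
)

```text
time_s: 3.53
ee_pos: [0.7018, 0.0079, 0.5013]
tcp_rot: [0.0, 0.707, 0.707, 0.0]
contact_force: [1.5, 0.0, 0.1]
grip_width: 0.094
```

```bash
python3 -c "
from h import *
wsnap('w2'); print(robot.read_state()['ee_pos'])
crop('w1',330,0,190,220,3.5-.8,'w1h'); crop('w1',80,10,170,160,4,'w1c')
crop('w2',200,0,200,220,2.7,'w2h')
"
```

```text
[0.70192458 0.00788508 0.50122831]
```

View pics/w2.png

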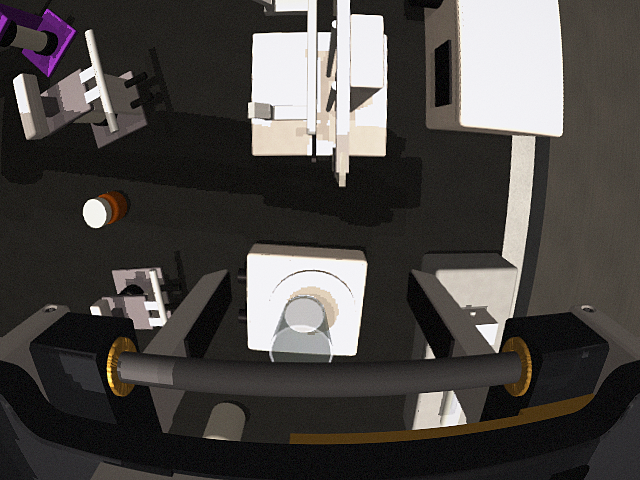

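View pics/w1h.png

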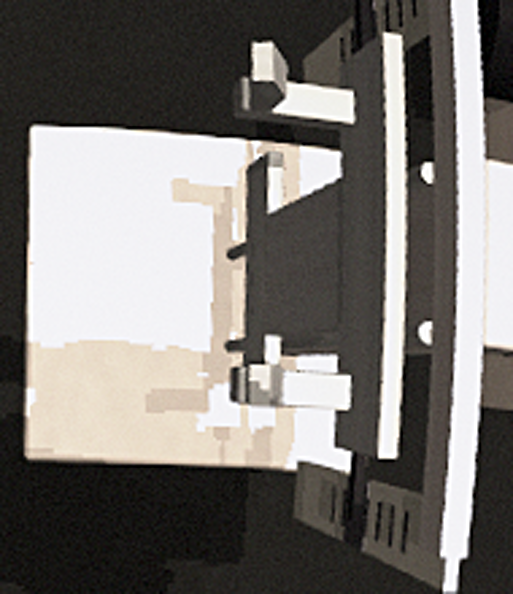

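View pics/w1c.png

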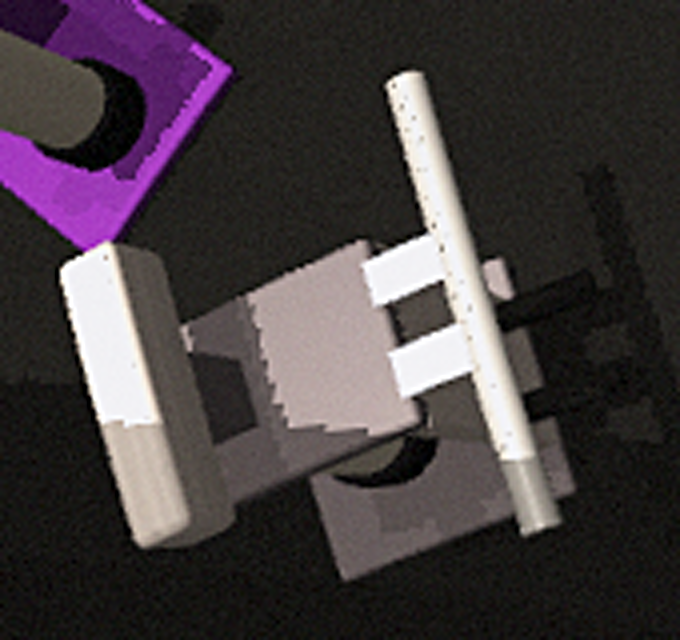

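View pics/w2h.png

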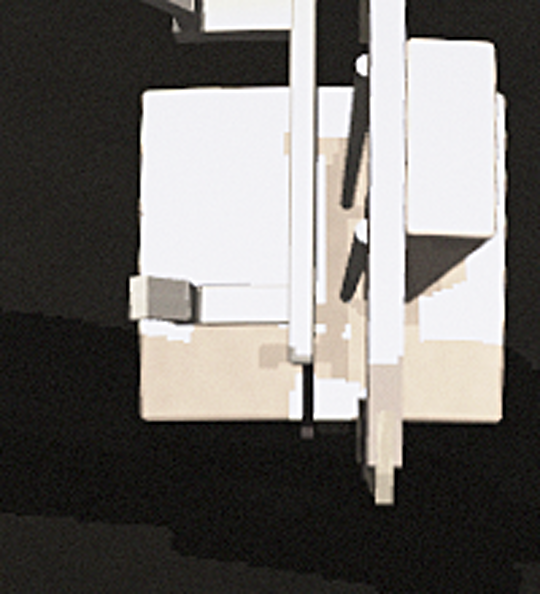

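```bash
python3 -c "
from h import *
crop('w2',0,20,170,150,4,'w2c');crop('w2',225,80,130,110,6,'w2k');crop('w1',400,0,80,170,3.5,'w1k')
"
```

```text
(no output)
```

View pics/w2c.png

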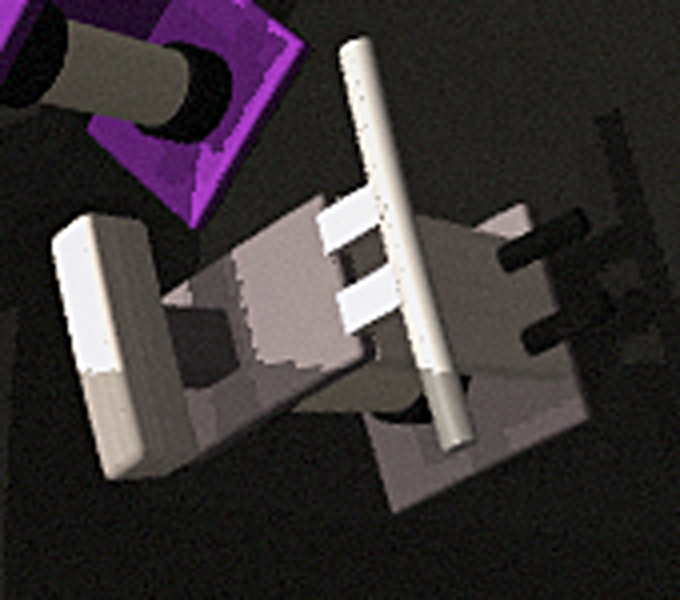

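View pics/w2k.png

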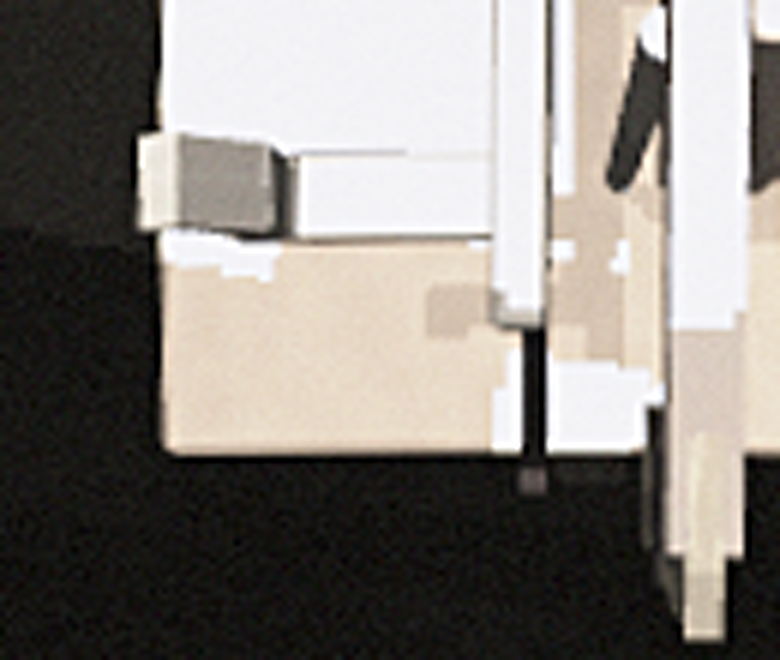

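View pics/w1k.png

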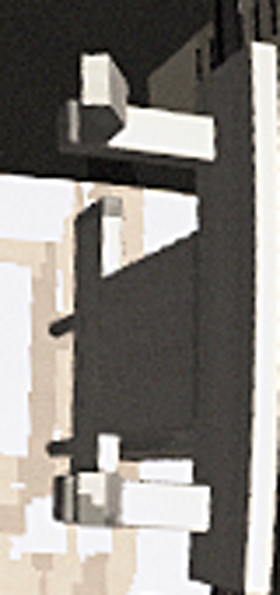

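```bash
cat > m.py <<'E'
from h import *
np.set_printoptions(precision=4,suppress=True)
A=W('w1');B=W('w2')
k1=lambda p:up(3.5,400,0,p); k2=lambda p:up(6,225,80,p)
h1=lambda p:up(2.7,330,0,p); h2=lambda p:up(2.7,200,0,p)
c1=lambda p:up(4,80,10,p); c2=lambda p:up(4,0,20,p)
def P(n,a,b): print(n,*tri([(A,a,1),(B,b,1)],(.6,.1,.2)))
def Z(n,c,a,z):
    r=least_squares(lambda X:proj(c,(X[0],X[1],z),1)-np.array(a),(.6,.1)); print(n,r.x,'at z',z)
P('lip front',k1((78,500)),k2((138,182)))
P('lip back',k1((104,500)),k2((178,183)))
P('flare bottom',k1((122,507)),k2((270,187)))
P('plate -y end front top',h1((379,458)),h2((290,358)))
P('plate -y end back top',h1((400,458)),h2((312,358)))
P('base front -y',h1((26,459)),h2((141,420))); P('base front +y',h1((32,125)),h2((143,91)))
Z('arm start w2',B,k2((298,196)),.22)
for z in(.22,):
  Z('arm end w1 -y',A,k1((210,508)),z);Z('arm end w1 +y',A,k1((214,138)),z)
  Z('flare/arm -y w1 ',A,k1((122,507)),.237)
Z('base front -y w1',A,h1((26,459)),.011);Z('base front +y',A,h1((32,125)),.011)
Z('base front -y w2',B,h2((141,420)),.011);Z('base front +y',B,h2((143,91)),.011);Z('base back -y',B,h2((502,421)),.011)
for z in (.2425,):
  Z('plate top front +y w1',A,h1((381,33)),z);Z('-y',A,h1((379,458)),z)
P('handle top -y corner front',c1((148,548)),c2((115,479)));P('handle top +y corner back',c1((110,242)),c2((90,214)))
P('handle +y corner front',c1((62,268)),c2((53,242)));P('handle -y back',c1((189,530)),c2((138,462)))
P('bar -y',c1((540,527)),c2((456,443)));P('bar +y',c1((405,78)),c2((357,43)))
E
python3 m.py
```

```text
lip front [0.6574 0.1029 0.2482] 0.1089492100170304
lip back [0.6619 0.1028 0.2495] 0.40626944211146565
flare bottom [0.6698 0.1024 0.2365] 0.659795139698133
plate -y end front top [0.6945 0.0874 0.2428] 0.9489013328560247
plate -y end back top [0.6997 0.0875 0.2442] 0.5910637775181158
base front -y [0.6176 0.0644 0.0147] 0.13034121778392205
base front +y [0.6191 0.2224 0.0159] 0.008956077333948542
arm start w2 [0.671  0.1029] at z 0.22
arm end w1 -y [0.6946 0.1028] at z 0.22
arm end w1 +y [0.6951 0.183 ] at z 0.22
flare/arm -y w1  [0.6695 0.1019] at z 0.237
base front -y w1 [0.6179 0.0643] at z 0.011
base front +y [0.6194 0.2237] at z 0.011
base front -y w2 [0.617  0.0641] at z 0.011
base front +y [0.6182 0.2239] at z 0.011
base back -y [0.787  0.0635] at z 0.011
plate top front +y w1 [0.6946 0.1977] at z 0.2425
-y [0.6944 0.0867] at z 0.2425
handle top -y corner front [0.4168 0.1037 0.1883] 0.011741072937297758
handle top +y corner back [0.406  0.1733 0.1865] 0.057972889796872096
handle +y corner front [0.3954 0.1682 0.1903] 0.4133237693575893
handle -y back [0.4304 0.1066 0.1933] 0.16137260594683767
bar -y [0.4942 0.1026 0.1386] 0.15122760933331847
bar +y [0.4572 0.2176 0.1348] 0.2675946838706693
```

Seat: trough x 0.6705 to 0.6947, so seat (0.6826, 0.143), and hanger yaw is about -0.4°. Carrier grip is at about (0.411, 0.138), yaw about 17.7°. Next, the pregrasp.

```bash
python3 -c "
from h import *
goal((.411,.138,.47),17.7)"
```

```text
turn [ 3.000e-02  1.000e-02 -1.774e+01] shift cm [ 12.99 -29.1    3.11] t 3.5833
```

Request:
drive_tool(
  increments=[
    [[0,0,0],[1.2,-3,0],0],
    [[0,0,-3],[2.8,-6.5,0],0],
    [[0,0,-7],[4.4,-10,0],0],
    [[0,0,-11],[6,-13.5,0],0],
    [[0,0,-15],[7.6,-17,0.5],0],
    [[0,0,-17.7],[9.2,-20.5,1],0],
    [[0,0,-17.7],[10.8,-24,2],0],
    [[0,0,-17.7],[12.2,-27,2.6],0],
    [[0,0,-17.7],[13,-29,3],0],
    [[0,0,-17.7],[13,-29.1,3.1],0],
  ],
)

```text
time_s: 4.42
ee_pos: [0.4086, 0.1392, 0.4691]
tcp_rot: [-0.0, 0.589, 0.808, 0.0]
contact_force: [0.5, -0.4, -0.0]
grip_width: 0.0941
```

```bash
python3 -c "
from h import *
wsnap('w3'); goal((.411,.138,.357),17.7)"
```

```text
turn [0.06 0.02 0.06] shift cm [-0.08  0.07 11.25] t 4.4667
```

View pics/w3.png

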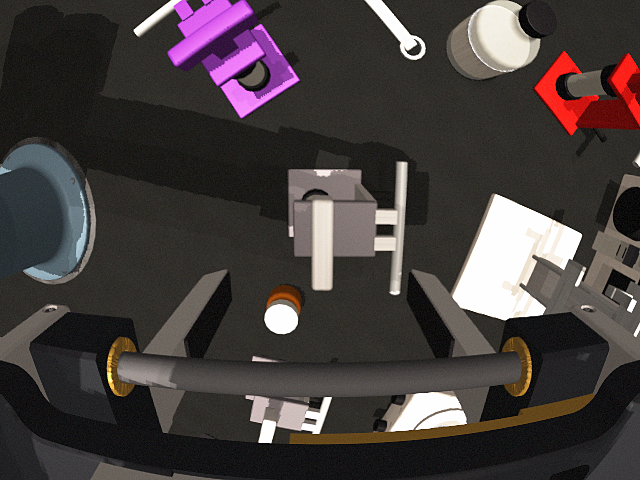

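Handle is at column 321, midway between the fingers. I'll check yaw and position using this view.

```bash
python3 -c "
from h import *
c=W('w3')
def Z(a,z): return least_squares(lambda X:proj(c,(X[0],X[1],z),1)-np.array(a),(.45,.1)).x
a=Z((402,164),.139);b=Z((395,292),.139); d=a-b; print(a,b,np.degrees(np.arctan2(-d[0],d[1])),np.linalg.norm(d))
a=Z((322.5,201),.19);b=Z((322,289),.19);d=a-b; print(a,b,(a+b)/2,np.degrees(np.arctan2(-d[0],d[1])),np.linalg.norm(d))
"
```

```text
[0.45860209 0.21399329] [0.49412756 0.10297882] 17.745064234216823 0.11656016389971677
[0.40132268 0.17055965] [0.42168417 0.10653353] [0.41150343 0.13854659] 17.64162412198893 0.06718582596029384
```

Request:
drive_tool(
  increments=[
    [[0,0,0],[0,0,3],0],
    [[0,0,0],[0,0,6],0],
    [[0,0,0],[0,0,8.5],0],
    [[0,0,0],[0,0,10],0],
    [[0,0,0],[0,0,11],0],
    [[0,0,0],[0,0,11.3],0],
    [[0,0,0],[0,0,11.3],0],
    [[0,0,0],[0,0,11.3],100],
    [[0,0,0],[0,0,11.3],180],
    [[0,0,0],[0,0,11.3],230],
  ],
  force=40,
)

```text
time_s: 5.3
ee_pos: [0.4121, 0.138, 0.3579]
tcp_rot: [0.001, 0.59, 0.807, 0.001]
contact_force: [-0.7, 0.4, -1.1]
grip_width: 0.0772
```

Yaw 17.7° and centre (0.4115, 0.1385) agree. Closing the gripper.

Request:
drive_tool(
  increments=[
    [[0,0,0],[0,0,0],255],
    [[0,0,0],[0,0,0],255],
    [[0,0,0],[0,0,0],255],
    [[0,0,0],[0,0,0],255],
    [[0,0,0],[0,0,0],255],
    [[0,0,0],[0,0,0],255],
    [[0,0,0],[0,0,0],255],
    [[0,0,0],[0,0,0],255],
    [[0,0,0],[0,0,0],255],
    [[0,0,0],[0,0,0],255],
  ],
  force=40,
)

```text
time_s: 6.13
ee_pos: [0.4115, 0.138, 0.3565]
tcp_rot: [-0.0, 0.59, 0.807, -0.0]
contact_force: [-0.2, -1.0, -1.2]
grip_width: 0.0154
```

```bash
python3 -c "
from h import *
print(robot.read_state())"
```

```text
{'time_s': 6.1333, 'joints': array([ 6.10450387e-02, -2.37497389e-01,  2.13287083e+00, -1.03456848e-04,
        1.24659998e+00, -2.46947621e-01]), 'joint_vel': array([-0.00039421, -0.00142631, -0.00131875,  0.0009542 , -0.00238242,
       -0.00129329]), 'effort': array([ 1.60430867e-02, -2.05069935e+01, -3.05534792e+01,  9.84427775e-02,
       -1.43212161e-03, -2.08203419e-03]), 'ee_pos': array([0.4115415 , 0.13795601, 0.35654285]), 'tcp_rot': array([-1.15232830e-04,  5.90263579e-01,  8.07210548e-01, -1.59282865e-04]), 'contact_force': array([-0.22042742, -1.00705096, -1.16175399]), 'moment': array([-0.10092255,  0.03792353, -0.04394963]), 'grip_width': 0.015399055189947943}
```

Request:
drive_tool(
  increments=[
    [[0,0,0],[0,0,-1],255],
    [[0,0,0],[0,0,-2.5],255],
    [[0,0,0],[0,0,-4.5],255],
    [[0,0,0],[0,0,-6.5],255],
    [[0,0,0],[0,0,-8.5],255],
    [[0,0,0],[0,0,-10.5],255],
    [[0,0,0],[0,0,-12.5],255],
    [[0,0,0],[0,0,-14.5],255],
    [[0,0,0],[0,0,-16],255],
    [[0,0,0],[0,0,-16.5],255],
  ],
)

```text
time_s: 6.97
ee_pos: [0.4115, 0.138, 0.5244]
tcp_rot: [0.001, 0.59, 0.807, 0.001]
contact_force: [1.2, 0.4, -3.5]
grip_width: 0.0157
```

```bash
python3 -c "
from h import *
print(robot.read_state()['contact_force'],robot.read_state()['moment'])
goal((.575,.143,.522),-.4)"
```

```text
[ 1.23790172  0.41097568 -3.53859951] [-0.03356582  0.00355063 -0.0282978 ]
turn [ 0.21  0.02 18.06] shift cm [-4.48 15.73  0.3 ] t 6.9667
```

Held (−3.5 N). Moving to a look position in front of the hooks.

Request:
drive_tool(
  increments=[
    [[0,0,2],[-0.5,1.5,0],255],
    [[0,0,5],[-1,3.5,0],255],
    [[0,0,8],[-1.6,5.5,0],255],
    [[0,0,11],[-2.2,7.5,0],255],
    [[0,0,14],[-2.8,9.5,0],255],
    [[0,0,16],[-3.3,11.5,0],255],
    [[0,0,17.5],[-3.8,13.5,0],255],
    [[0,0,18],[-4.2,15,0],255],
    [[0,0,18],[-4.5,15.7,0],255],
    [[0,0,18],[-4.5,15.7,0],255],
  ],
)

```text
time_s: 7.8
ee_pos: [0.5757, 0.1424, 0.5201]
tcp_rot: [-0.001, 0.709, 0.705, -0.001]
contact_force: [0.6, -0.1, -3.7]
grip_width: 0.016
```

```bash
python3 -c "
from h import *
wsnap('w4'); snap('scene','s4.png');snap('top','t4.png')
crop('t4',225,100,110,100,6,'t4c');crop('s4',190,230,140,170,3.5,'s4c')
goal((.6116,.143,.522),-.4)"
```

```text
turn [-0.07  0.    0.06] shift cm [ 0.05  3.74 -0.08] t 7.95
```

View pics/w4.png

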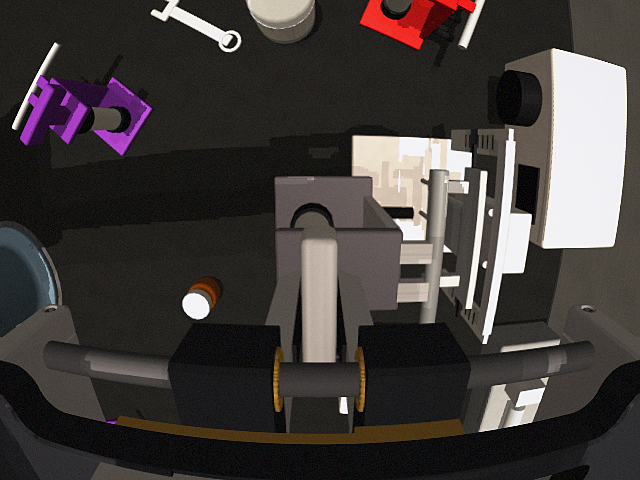

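View pics/s4c.png

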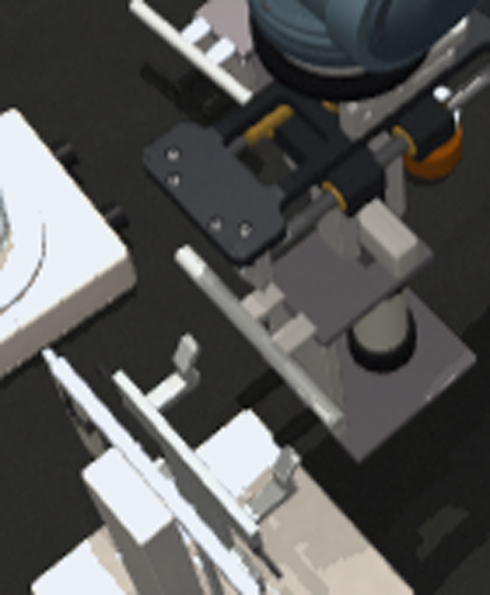

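View pics/t4c.png

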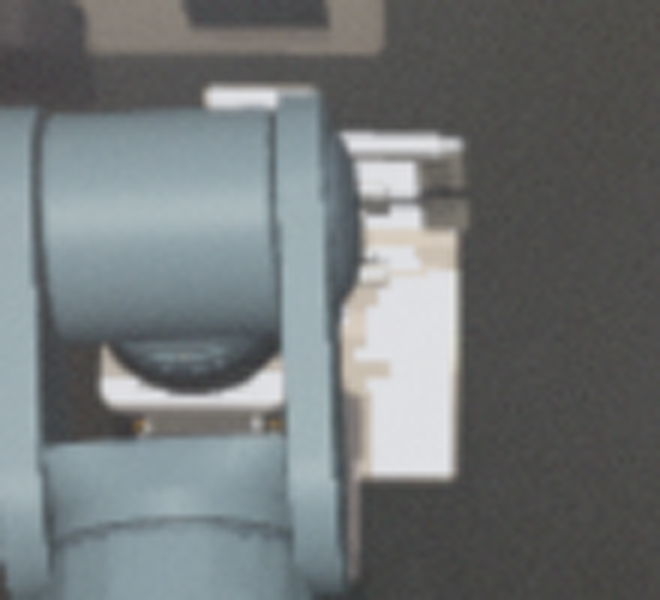

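The carrier is held upright, with its bar in front of and above the hooks. I'll measure the bar against the prediction.

```bash
python3 -c "
from h import *
np.set_printoptions(precision=4,suppress=True)
c=W('w4');S=lambda p:up(3.5,190,230,p)
print('+y',tri([(c,(438,171),1),(C['scene'],S((334,418)),0)]))
def Z(c,a,z,f): return least_squares(lambda X:proj(c,(X[0],X[1],z),f)-np.array(a),(.6,.1)).x
print(Z(c,(438,171),.2986,1),Z(c,(428.5,320),.2986,1))
print(Z(C['scene'],S((334,418)),.2986,0),Z(C['scene'],S((187,257)),.2986,0))
print('expect x',.5757+.068)
# hook lips in same view and trough check
crop('w4',380,120,160,220,2.7,'w4c')
"
```

```text
+y (array([0.6411, 0.2016, 0.3028]), np.float64(1.4946639400104687))
[0.6424 0.2015] [0.644  0.1089]
[0.6412 0.1976] [0.6399 0.0842]
expect x 0.6436999999999999
```

View pics/w4c.png

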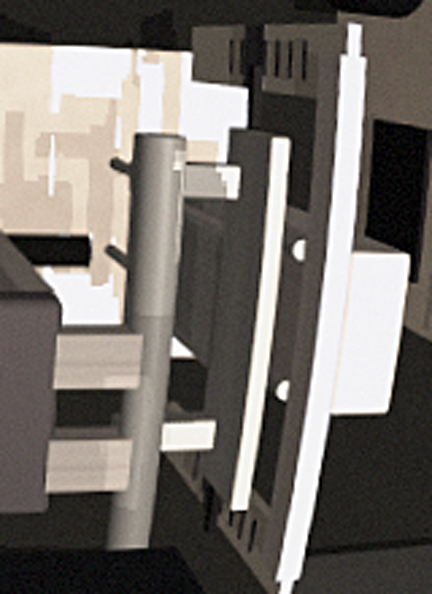

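Request:
drive_tool(
  increments=[
    [[0,0,0],[0,0.5,0],255],
    [[0,0,0],[0,1.2,0],255],
    [[0,0,0],[0,2,0],255],
    [[0,0,0],[0,2.8,0],255],
    [[0,0,0],[0,3.4,0],255],
    [[0,0,0],[0,3.7,0],255],
    [[0,0,0],[0,3.7,0],255],
    [[0,0,0],[0,3.7,0],255],
    [[0,0,0],[0,3.7,0],255],
    [[0,0,0],[0,3.7,0],255],
  ],
)

```text
time_s: 8.78
ee_pos: [0.6117, 0.1425, 0.5217]
tcp_rot: [-0.0, 0.709, 0.705, -0.0]
contact_force: [-0.3, -0.6, -3.7]
grip_width: 0.0158
```

```bash
python3 -c "
from h import *
wsnap('w5'); snap('scene','s5.png')
crop('s5',190,250,140,170,3.5,'s5c');crop('w5',340,120,160,220,2.7,'w5c')
goal((.6116,.143,.455),-.4);print(robot.read_state()['ee_pos'],robot.read_state()['contact_force'])
c=W('w5');
def Z(c,a,z,f): return least_squares(lambda X:proj(c,(X[0],X[1],z),f)-np.array(a),(.6,.1)).x
"
```

```text
turn [0.   0.   0.05] shift cm [ 0.05 -0.01  6.68] t 8.8833
[0.61166591 0.1424988  0.52176041] [ 0.51026477 -0.66940012 -3.45616664]
```

View pics/w5c.png

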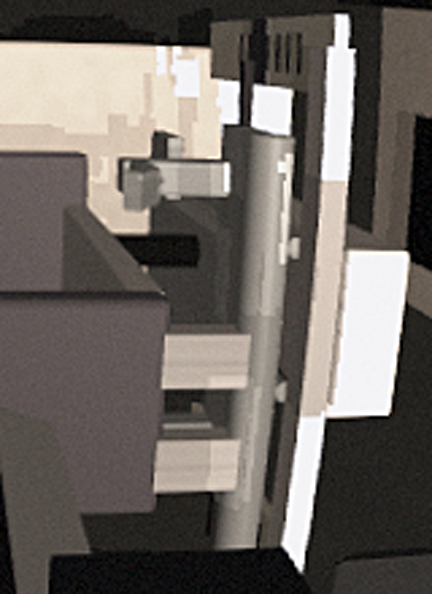

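View pics/s5c.png

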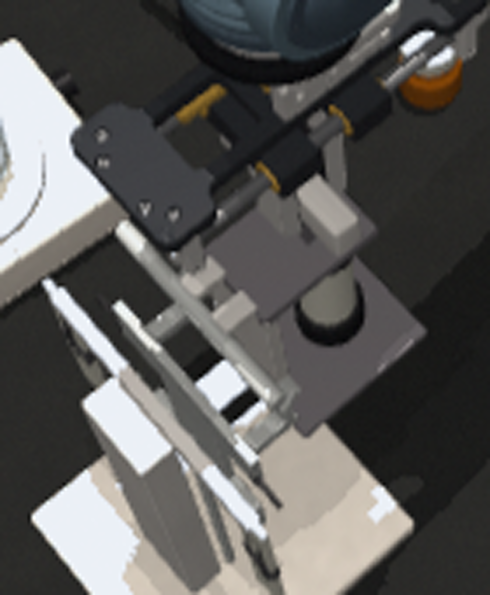

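The bar now sits over the trough, between lips and plate. Descending to just above the seat.

Request:
drive_tool(
  increments=[
    [[0,0,0],[0,0,0.5],255],
    [[0,0,0],[0,0,1.2],255],
    [[0,0,0],[0,0,2],255],
    [[0,0,0],[0,0,2.8],255],
    [[0,0,0],[0,0,3.6],255],
    [[0,0,0],[0,0,4.4],255],
    [[0,0,0],[0,0,5.2],255],
    [[0,0,0],[0,0,6],255],
    [[0,0,0],[0,0,6.5],255],
    [[0,0,0],[0,0,6.7],255],
  ],
)

```text
time_s: 9.72
ee_pos: [0.6117, 0.1424, 0.4532]
tcp_rot: [-0.001, 0.709, 0.705, -0.001]
contact_force: [-0.7, -0.6, -3.8]
grip_width: 0.0158
```

```bash
python3 -c "
from h import *
wsnap('w6'); snap('scene','s6.png')
crop('s6',190,270,140,170,3.5,'s6c');crop('w6',340,120,160,220,2.7,'w6c')
print(robot.read_state()['ee_pos'],robot.read_state()['contact_force'],robot.read_state()['moment'])
"
```

```text
[0.61184235 0.14244314 0.45414851] [-0.00784421 -0.0276227  -3.88154199] [-0.05140336  0.08706475 -0.01864054]
```

View pics/w6c.png

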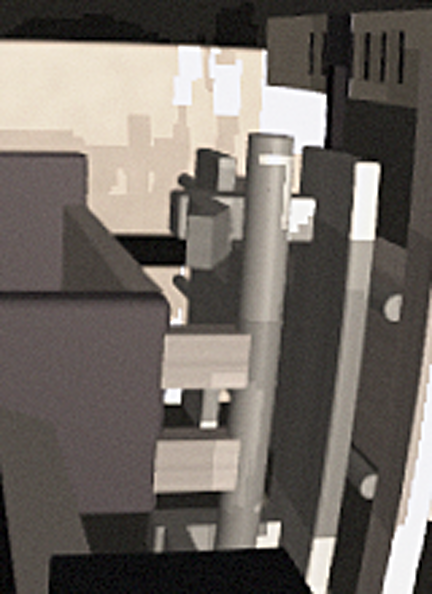

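View pics/s6c.png

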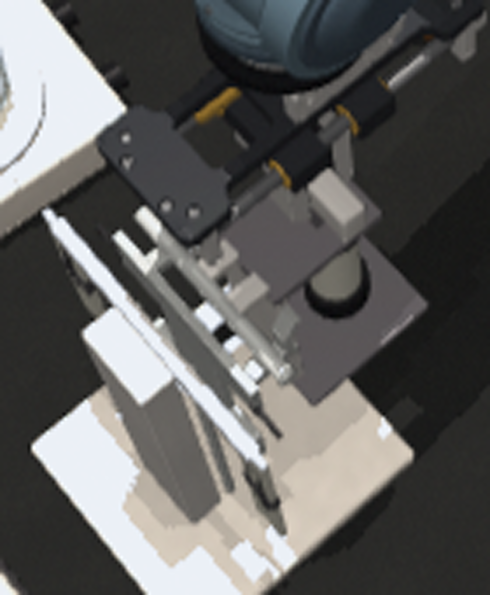

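Bar is in the trough, behind both lips. Pulling down gently, in stages.

Request:
drive_tool(
  increments=[
    [[0,0,0],[0,0,0.2],255],
    [[0,0,0],[0,0,0.5],255],
    [[0,0,0],[0,0,0.8],255],
    [[0,0,0],[0,0,1.1],255],
    [[0,0,0],[0,0,1.4],255],
    [[0,0,0],[0,0,1.7],255],
    [[0,0,0],[0,0,2],255],
    [[0,0,0],[0,0,2.2],255],
    [[0,0,0],[0,0,2.4],255],
    [[0,0,0],[0,0,2.5],255],
  ],
)

```text
time_s: 10.65
ee_pos: [0.6119, 0.1425, 0.43]
tcp_rot: [0.0, 0.709, 0.705, 0.0]
contact_force: [-1.0, 0.0, 1.3]
grip_width: 0.0155
```

Request:
drive_tool(
  increments=[
    [[0,0,0],[0,0,0.2],255],
    [[0,0,0],[0,0,0.5],255],
    [[0,0,0],[0,0,0.8],255],
    [[0,0,0],[0,0,1.1],255],
    [[0,0,0],[0,0,1.4],255],
    [[0,0,0],[0,0,1.6],255],
    [[0,0,0],[0,0,1.7],255],
    [[0,0,0],[0,0,1.7],255],
    [[0,0,0],[0,0,1.7],255],
    [[0,0,0],[0,0,1.7],255],
  ],
)

```text
time_s: 11.48
ee_pos: [0.6119, 0.1425, 0.4134]
tcp_rot: [0.0, 0.709, 0.705, 0.0]
contact_force: [-4.1, -0.7, 7.0]
grip_width: 0.0158
```

```bash
python3 -c "
from h import *
wsnap('w7'); snap('scene','s7.png')
crop('s7',190,270,140,170,3.5,'s7c');crop('w7',340,80,160,260,2.3,'w7c')
for i in range(1): print(robot.read_state()['ee_pos'],robot.read_state()['contact_force'],robot.read_state()['moment'])
"
```

```text
[0.61188451 0.14251118 0.41339861] [-3.72051084 -0.91675909  6.99973564] [-0.11419741  0.43559547 -0.01208263]
```

View pics/w7c.png

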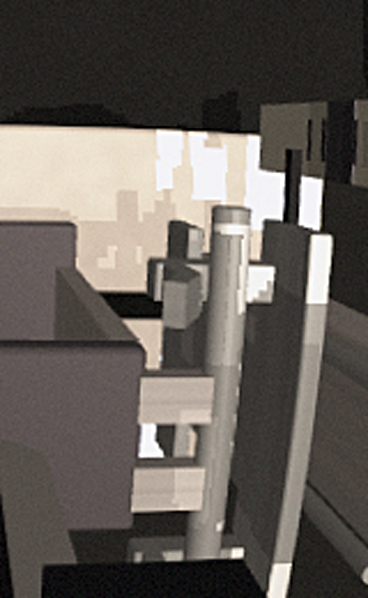

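View pics/s7c.png

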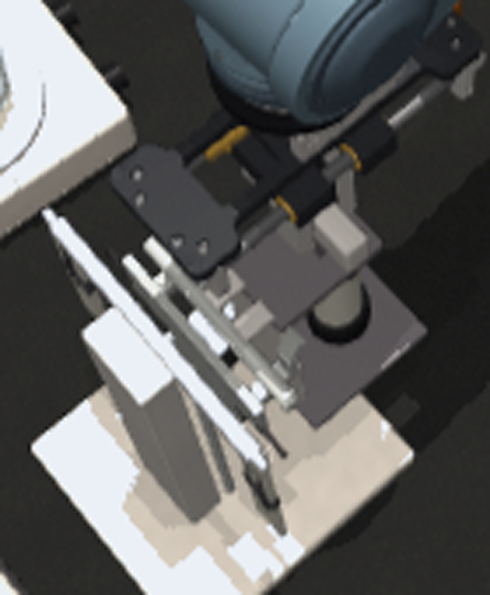

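Kinematics say 33 mm and the force about 36 mm. Going 4 mm further and holding there.

Request:
drive_tool(
  increments=[
    [[0,0,0],[0,0,0.2],255],
    [[0,0,0],[0,0,0.4],255],
    [[0,0,0],[0,0,0.4],255],
    [[0,0,0],[0,0,0.4],255],
    [[0,0,0],[0,0,0.4],255],
    [[0,0,0],[0,0,0.4],255],
    [[0,0,0],[0,0,0.4],255],
    [[0,0,0],[0,0,0.4],255],
    [[0,0,0],[0,0,0.4],255],
    [[0,0,0],[0,0,0.4],255],
  ],
)

```text
time_s: 12.42
ee_pos: [0.6119, 0.1425, 0.4097]
tcp_rot: [0.0, 0.709, 0.705, 0.0]
contact_force: [-5.2, -0.5, 7.3]
grip_width: 0.0157
```

```bash
python3 -c "
from h import *
wsnap('w8'); snap('scene','s8.png')
crop('s8',190,300,110,120,5,'s8c');crop('w8',380,60,140,140,4,'w8c');crop('w1',440,0,90,90,6,'w1s')
print(robot.read_state()['ee_pos'],robot.read_state()['contact_force'],robot.read_state()['moment'])
"
```

```text
[0.61187847 0.14252584 0.40969859] [-5.36157687 -0.21401635  6.97395487] [-0.13783319  0.4837333  -0.04816678]
```

View pics/w8c.png

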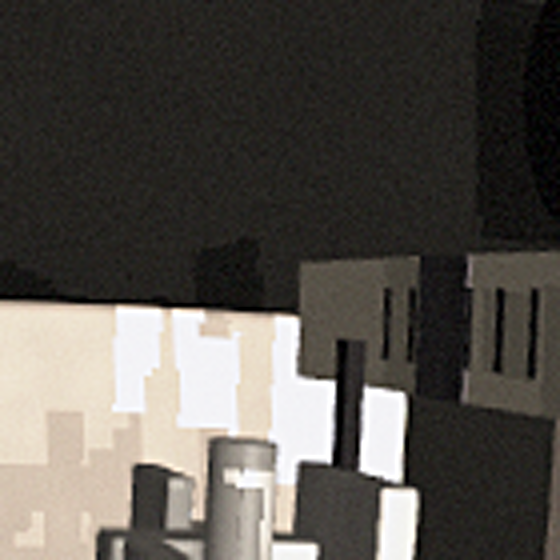

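View pics/s8c.png

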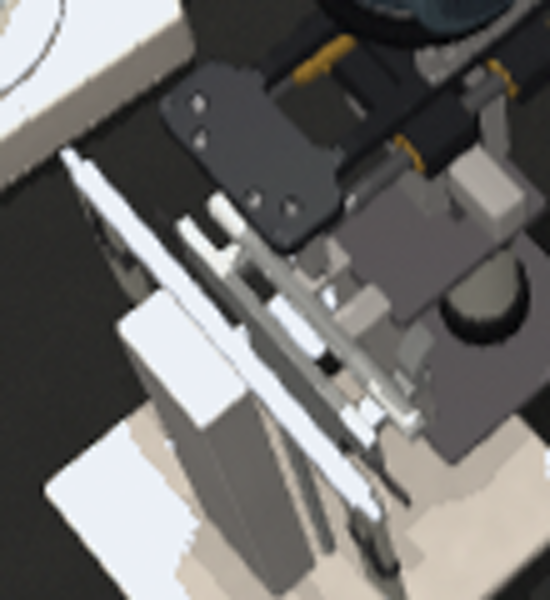

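```bash
python3 -c "
from h import *
c=W('w8'); u=up(4,380,60,(380,488)); v=up(5,190,300,(366,443))
for z in (.2425,.2125,.205,.2,.195,.185): print(z, proj(c,(.6945,.1977,z),1).round(1),proj(C['scene'],(.6945,.1977,z)).round(1))
print(u,v)
print(tri([(c,u,1),(C['scene'],v,0)]))
v=up(4.6,190,315,(338,308));print(v)
# same for w6 (unloaded) calibration
c=W('w6'); print(up(2.7,340,120,(356,160)),proj(c,(.6945,.1977,.2425),1))
"
```

```text
0.2425 [506.3 193.2] [263.3 381.1]
0.2125 [479.2 184.2] [264.7 386.5]
0.205 [473.6 182.4] [265.1 387.8]
0.2 [470.  181.2] [265.3 388.7]
0.195 [466.6 180.2] [265.5 389.5]
0.185 [460.2 178.1] [266.  391.2]
(474.625, 181.625) (262.8, 388.2)
(array([0.69665848, 0.19751362, 0.20173294]), np.float64(1.4058469319730875))
(263.0869565217391, 381.5652173913044)
(471.53703703703707, 178.94444444444446) [470.72349402 180.92143907]
```

Vision (about 36–37 mm), force (about 36 mm) and kinematics (37 mm) all put the pointers in the band. I'll hold a bit longer, then let it rise slowly.

Request:
drive_tool(
  increments=[
    [[0,0,0],[0,0,0],255],
    [[0,0,0],[0,0,0],255],
    [[0,0,0],[0,0,0],255],
    [[0,0,0],[0,0,0],255],
    [[0,0,0],[0,0,0],255],
    [[0,0,0],[0,0,0],255],
    [[0,0,0],[0,0,-0.2],255],
    [[0,0,0],[0,0,-0.4],255],
    [[0,0,0],[0,0,-0.6],255],
    [[0,0,0],[0,0,-0.8],255],
  ],
)

```text
time_s: 13.35
ee_pos: [0.6119, 0.1425, 0.4173]
tcp_rot: [0.0, 0.709, 0.705, 0.0]
contact_force: [-3.7, 0.5, 4.6]
grip_width: 0.0161
```

Request:
drive_tool(
  increments=[
    [[0,0,0],[0,0,-0.2],255],
    [[0,0,0],[0,0,-0.4],255],
    [[0,0,0],[0,0,-0.6],255],
    [[0,0,0],[0,0,-0.8],255],
    [[0,0,0],[0,0,-1],255],
    [[0,0,0],[0,0,-1.2],255],
    [[0,0,0],[0,0,-1.4],255],
    [[0,0,0],[0,0,-1.5],255],
    [[0,0,0],[0,0,-1.5],255],
    [[0,0,0],[0,0,-1.5],255],
  ],
)

```text
time_s: 14.18
ee_pos: [0.6119, 0.1424, 0.4315]
tcp_rot: [0.0, 0.709, 0.705, 0.0]
contact_force: [0.7, 0.8, 0.5]
grip_width: 0.0157
```

```bash
python3 -c "
from h import *
s=robot.read_state();print(s['ee_pos'],s['contact_force'],s['moment'])
"
```

```text
[0.6119231  0.14244669 0.43148679] [0.69356717 0.75240279 0.49963394] [ 0.03903197 -0.38543279 -0.06141114]
```

Request:
drive_tool(
  increments=[
    [[0,0,0],[0,0,-0.1],255],
    [[0,0,0],[0,0,-0.15],255],
    [[0,0,0],[0,0,-0.15],255],
    [[0,0,0],[0,0,-0.15],255],
    [[0,0,0],[0,0,-0.15],255],
    [[0,0,0],[0,0,-0.15],255],
    [[0,0,0],[0,0,-0.15],255],
    [[0,0,0],[0,0,-0.15],255],
    [[0,0,0],[0,0,-0.15],255],
    [[0,0,0],[0,0,-0.15],255],
  ],
)

```text
time_s: 15.02
ee_pos: [0.6119, 0.1424, 0.4332]
tcp_rot: [0.0, 0.709, 0.705, 0.0]
contact_force: [1.9, 0.6, -0.3]
grip_width: 0.0158
```

```bash
python3 -c "
from h import *
wsnap('w9');snap('scene','s9.png');crop('w9',260,80,240,260,2.3,'w9c')
s=robot.read_state();print(s['ee_pos'],s['contact_force'],s['moment'])
"
```

```text
[0.61188369 0.14243814 0.43319254] [ 1.93279471  1.01251302 -0.42811225] [-0.04197249 -0.57859346  0.03649187]
```

View pics/w9c.png

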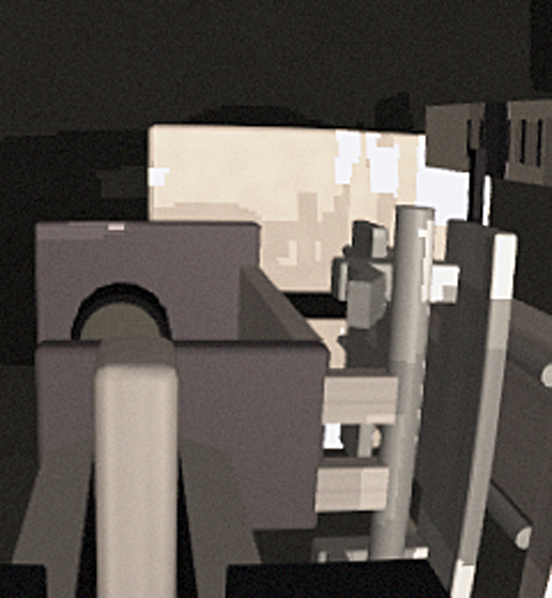

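Vertical force is about 0 at the natural height (13–14 mm). Opening in steps.

Request:
drive_tool(
  increments=[
    [[0,0,0],[0,0,0],208],
    [[0,0,0],[0,0,0],206],
    [[0,0,0],[0,0,0],203],
    [[0,0,0],[0,0,0],200],
    [[0,0,0],[0,0,0],196],
    [[0,0,0],[0,0,0],192],
    [[0,0,0],[0,0,0],186],
    [[0,0,0],[0,0,0],175],
    [[0,0,0],[0,0,0],160],
    [[0,0,0],[0,0,0],140],
  ],
  force=5,
)

```text
time_s: 15.95
ee_pos: [0.6119, 0.1425, 0.4332]
tcp_rot: [-0.0, 0.709, 0.705, 0.0]
contact_force: [-0.4, 0.1, -1.0]
grip_width: 0.0384
```

Request:
drive_tool(
  increments=[
    [[0,0,0],[0,0,0],120],
    [[0,0,0],[0,0,0],110],
    [[0,0,0],[0,0,0],110],
    [[0,0,0],[0,0,0],110],
    [[0,0,0],[0,0,0],110],
    [[0,0,0],[0,0,0],110],
    [[0,0,0],[0,0,0],110],
    [[0,0,0],[0,0,0],110],
    [[0,0,0],[0,0,0],110],
    [[0,0,0],[0,0,0],110],
  ],
)

```text
time_s: 16.78
ee_pos: [0.6119, 0.1425, 0.4331]
tcp_rot: [-0.0, 0.709, 0.705, 0.0]
contact_force: [-0.7, 0.0, -0.8]
grip_width: 0.0534
```

```bash
python3 -c "
from h import *
wsnap('w10');snap('scene','s10.png');crop('w10',260,80,240,260,2.3,'w10c')
s=robot.read_state();print(s['ee_pos'],s['contact_force'],s['moment'])
"
```

```text
[0.6118579  0.14245538 0.43316466] [-0.32750276 -0.4893155  -0.09867719] [-0.07972144  0.07397808  0.06344641]
```

View pics/w10c.png

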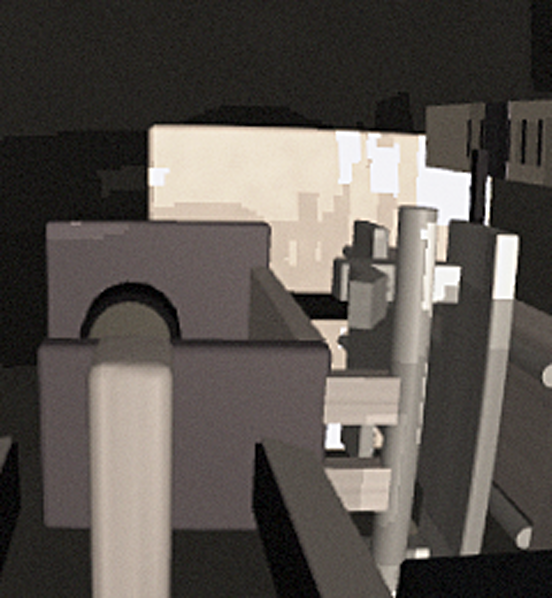

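Released: it hangs in both hooks with a slight lean, and the fingers are clear. Retreating straight up.

Request:
drive_tool(
  increments=[
    [[0,0,0],[0,0,-0.5],110],
    [[0,0,0],[0,0,-1.5],110],
    [[0,0,0],[0,0,-3],110],
    [[0,0,0],[0,0,-5],110],
    [[0,0,0],[0,0,-7],110],
    [[0,0,0],[0,0,-9],110],
    [[0,0,0],[0,0,-11],110],
    [[0,0,0],[0,0,-13],110],
    [[0,0,0],[0,0,-14.5],110],
    [[0,0,0],[0,0,-15],110],
  ],
)

```text
time_s: 17.72
ee_pos: [0.6115, 0.1425, 0.5878]
tcp_rot: [0.002, 0.709, 0.705, 0.002]
contact_force: [0.3, -1.2, 0.4]
grip_width: 0.0533
```

Request:
drive_tool(
  increments=[
    [[0,0,0],[0,-1,0],110],
    [[0,0,0],[0,-3,0],110],
    [[0,0,0],[0,-6,0],110],
    [[0,0,0],[0,-9,0],110],
    [[0,0,0],[0,-12,0],110],
    [[0,0,0],[0,-15,0],110],
    [[0,0,0],[0,-18,0],110],
    [[0,0,0],[0,-20,0],110],
    [[0,0,0],[0,-20,0],110],
    [[0,0,0],[0,-20,0],110],
  ],
)

```text
time_s: 18.55
ee_pos: [0.4113, 0.1437, 0.5836]
tcp_rot: [0.001, 0.709, 0.705, 0.001]
contact_force: [0.3, -0.3, 1.0]
grip_width: 0.0535
```

```bash
python3 -c "
from h import *
snap('scene','s11.png');snap('top','t11.png');crop('s11',180,250,170,170,3.5,'s11c');crop('t11',225,100,110,100,6,'t11c')
s=robot.read_state();print(s['ee_pos'],s['contact_force'],s['time_s'])
"
```

```text
[0.41247181 0.14360878 0.58308931] [-1.10964805 -0.49815495 -0.27441984] 18.65
```

View pics/s11c.png

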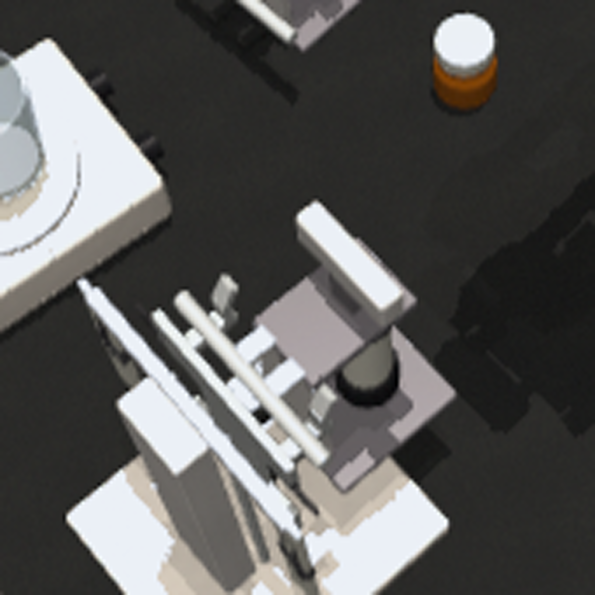

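View pics/t11.png

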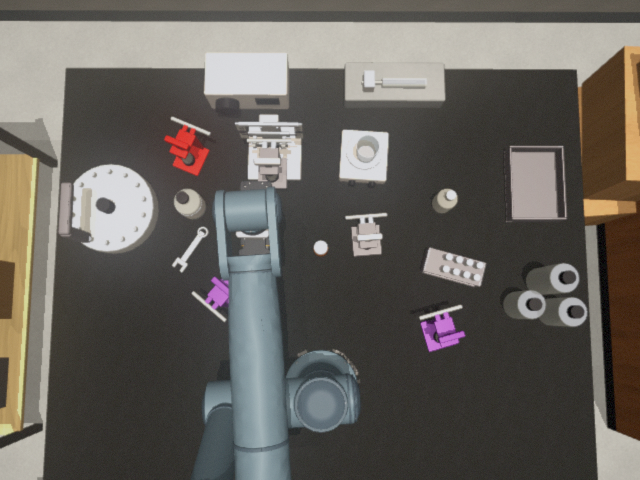

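View pics/t11c.png

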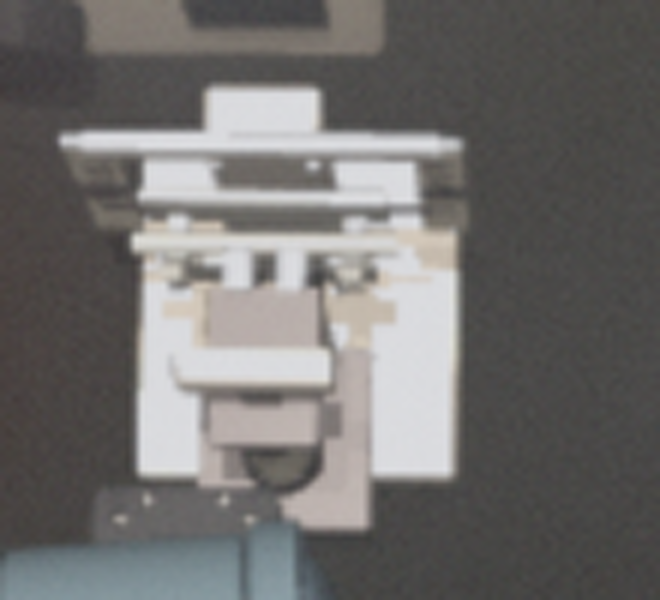

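The bar lies behind both lips, the carrier hangs steadily, and everything else is where it was. Handing in.

```bash
python3 -c "
from h import *
print(robot.hand_in(), robot.read_state()['time_s'])"
```

```text
the job is handed in; nothing more can be done
the job is handed in; nothing more can be done
```

The taller carrier is hanging by its crossbar in both hooks of the spring hanger. The job is handed in, after about 19 s of the 51 s allowed.

- **Grasp and hang:** I gripped it by the T-handle and lowered the bar into both hooks. Pictures showed it behind both lips.
- **Pull into the band:** I pulled down to about 37 mm, inside the 30–47 mm band, and held it there for a bit over a second. Arm position gave 37 mm, force about 36 mm, and the camera 36–37 mm. I did not see the pointers clearly against the scale in the pictures.
- **Rise and release:** I let it rise slowly to about 13–14 mm, where the vertical force on the tool was about 0 (−0.3 N). I then opened the gripper, moved straight up and backed away.
- **Last check:** The final pictures show the carrier hanging with a slight lean, as expected with its bumpers on the carriage. The other things on the bench look unmoved, and the arm is clear.

Before release there was still a moment of about 0.58 N m and about 2 N sideways on the gripper, which is why the carrier settled a little as I let go. No check failed.

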